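# Restock the sloped pick shelf

### The arm

A 6-joint arm with a two-finger parallel gripper is mounted at the origin on the work surface. World frame = base frame: x ahead of the robot, y to its left, z up, the work surface at z = 0. Lengths are in m, angles in rad, forces in N, time in s.
With the tool pointing down it reaches from about 0.375 to 0.975 m from the base axis. Payload 3.8 kg.
Tool frame: the origin (TCP) lies at the very end of the fingers, on their centre line; the grasp point (between the pads) lies 19 mm behind it; z points along the fingers, y is the line along which they close (so a half turn about z gives the same grasp; the last joint's range is limited). The gripper opens to 85 mm and grips with 20 to 120 N. Pads are 22 mm wide; open, the fingers measure 114 mm over their backs; the gripper's body (76 mm by 85 mm) begins 54 mm behind the grasp point. The pads swing forward as they close: fully open they stand 13 mm farther back than shut.
Start: joints at [-1.304, 0.264, 1.604, -0, 1.274, -0.037], TCP at [0.202, -0.644, 0.231] pointing down, gripper open.
Joint ranges: [-2.63, 2.63], [-0.94, 2.18], [0.31, 2.57], [-1.31, 4.45], [0, 2.66], [-2.55, 2.55]. Speed limits (rad/s): [2.57, 2.57, 3.14, 3.14, 3.14, 3.14].

### API

Orientations are given as a rotation vector (axis times angle).
In Python, from workcell import bot, vision gives the robot as it stands. The module is installed in compiled form; this text tells all that it offers.
- The arm moves only by the tool play_rows, never from a script. Its argument "moves" is a list that holds one entry, the list of rows, each a list of 7 numbers: the turn, a rotation vector about the tool's x, y, z as a fraction of full scale, then the shift along the tool's x, y, z as a fraction of full scale, then the finger opening in mm, from 0 to 85.4. In form: [[[ax, ay, az, x, y, z, jaw], ...]]. A call has 1 to 5 rows; each row shifts and turns the commanded pose from where the row before left it, along the tool's axes as they then stand; what a row does not reach is not made up. Full scale, the value 1, is 0.1 m for a shift and 0.5 rad for a turn. A row lasts 1/12 s, in which the tool goes at most 41.7 mm and 7.16 degrees, less where a joint would pass 70% of its speed; a pose out of reach is approached as far as the arm can. A call with a number of a shift or a turn outside -1 to 1 is refused whole. A call with a gripper value outside its range is refused whole. The fingers move at their own pace and stop on an object; "newtons" is the grip in N (left out, the last holds). Time passes only in rows, so rows that do not move let the fingers close. It gives the time, the measured TCP pose, the force, the opening and the grip force at its end, in the units of the state.
- bot.read_state(): the state, without advancing time (a new reading comes with each control period).
- vision.read_camera(name): name is "side" or "top"; returns a dict with "image" (384x512x3 uint8, red, green, blue), "depth" (384x512 float32, m along the optical axis (not along the pixel's ray), 0 where there is no reading), "K" (3x3 intrinsics, pixels), "dist" ([k1, k2, p1, p2, k3] as OpenCV has them; the pictures are not rectified), "R" (3x3) and "t" (3): a world point X has camera coordinates R X + t. Camera axes: x right, y down, z forward; pixel columns grow to the right and rows downward; lengths in m; the calibration is good to about 2 mm. A picture is of the moment at which its call begins.
- bot.finish_job(): hands the job in; it is judged then, once.
The state is a dict: "time": time; "q": joint angles; "joint_vel": joint speeds; "joint_torque": joint torques, N m; "tool_pos": TCP position; "tcp_rot": TCP orientation; "wrist_force": force on the tool from outside, world axes, zero at the start; "torque": the same for the moment, N m; "width": opening from 0.0 (shut) to 1.0 (fully open); "grip_force": force on a finger pad.
Only numpy, scipy, OpenCV 4.12 (cv2) and the standard library are available. Lean on these libraries where they do the work, as an engineer would, in place of code of your own. Each camera call takes 0.05 s, during which the arm holds its last target. There are 200 camera calls.

### The job

Stock the little sloped shelf of the grey rack: set the three brown cartons on it side by side in one neat close row in order of height, the tallest at the robot's left and the lowest at the robot's right, with less than a finger's width between neighbours. Each must sit flat on the slope, squared up, with its labelled face against the shelf's front lip. Set the cartons down without dropping them, and leave the spray can, the roll of tape and the blue parts bin where they are.

Things in the scene. Friction and masses are not known exactly. Their poses are not given: they have to be found in the camera images.
- tall: loose brown cardboard carton, the tallest one of three: 84 mm high, 44 mm wide (its y), 56 mm deep (its x); a white paper label on its front face (-x). Origin: centre of its underside; z up through its top. About 0.25 kg; starts standing upright on the bench, label roughly towards the robot
- mid: loose brown cardboard carton, the middle one of three: 66 mm high, 50 mm wide (its y), 56 mm deep (its x); a white paper label on its front face (-x). Origin: centre of its underside; z up through its top. About 0.25 kg; starts standing upright on the bench, label roughly towards the robot
- low: loose brown cardboard carton, the lowest one of three: 50 mm high, 60 mm wide (its y), 56 mm deep (its x); a white paper label on its front face (-x). Origin: centre of its underside; z up through its top. About 0.25 kg; starts standing upright on the bench, label roughly towards the robot
- tall_front (a point): middle of the lower front edge of the tallest carton (the labelled side), 28 mm in front of its origin
- mid_front (a point): middle of the lower front edge of the middle carton (the labelled side), 28 mm in front of its origin
- low_front (a point): middle of the lower front edge of the lowest carton (the labelled side), 28 mm in front of its origin
- deck: fixed grey steel sloped shelf, rising 26 deg away from the robot. Origin: on its surface at the front lip's foot, mid-width, 90 mm above the bench; x up the slope, y to the robot's left, z square to the surface. Surface x = 0 to 85 mm, 182 mm wide between cheeks (3 mm thick, 26 mm high); lip 8 mm high, 3 mm thick; back open
- rack: fixed grey rack carrying the sloped shelf, 228 mm wide. Origin: on the bench below the shelf's origin; x away from the robot, z up. A plywood ledge (z 265 to 279 mm, x 36 to 80 mm, full width; brackets under its ends down to z 255 mm) overhangs the shelf's back half; rear posts 20 x 18 mm at x 100 mm, y +-103 mm, 265 mm high
- spray: bystander: upright aerosol can, 52 mm across, 150 mm high. Origin: centre of its underside
- tape: bystander: roll of tape lying flat, 80 mm across, 45 mm high. Origin: centre of its underside
- bin: bystander: open blue plastic bin of small steel parts, 150 (x) x 100 (y) x 60 mm high. Origin: centre of its underside

How it is judged:
By the outcome, as a careful person would: the job done as asked, in the order asked, and still so for the second after the job is handed in, with the robot touching nothing.
It also fails if it takes over 72 s, if anything falls off the work surface, if the arm or the gripper's body presses on something with over 40 N, if the wrist force passes 120 N, or if a joint passes its speed limit or range.

## Working session

There is one attempt and no reset: what is moved stays moved. The work goes in short steps, Python scripts to look and compute and a tool call to move; the robot and the scene stay as the last step left them, time stands still between calls to the robot, and variables do not carry over. Pictures are saved under pics/ and viewed, at most 10 in all, crops included, and the job is handed in when it is done.

Besides the shell and the picture viewer there is one more tool, called after "Request:" as name([rows], argument=value, ...), one row to a line, values as JSON. play_rows: Moves the arm, as the interface text tells. Its arguments: {"type":"object","properties":{"moves":{"type":"array","items":{"type":"array","items":{"type":"array","items":{"type":"number"}}}},"newtons":{"type":"number"}},"required":["moves"]}

```bash
mkdir -p pics; python3 - <<'E'
from workcell import bot, vision
import cv2,numpy as np
s=bot.read_state();print({k:np.round(v,3) for k,v in s.items()})
for n in("side","top"):
    c=vision.read_camera(n);cv2.imwrite(f"pics/{n}0.png",c["image"][:,:,::-1])
    print(n,c["K"],c["dist"],-c["R"].T@c["t"],c["R"])
    np.savez(f"{n}0.npz",**c)
E
```

```text
{'time': np.float64(0.0), 'q': array([-1.304,  0.265,  1.605, -0.   ,  1.274, -0.037]), 'joint_vel': array([ 0.   , -0.001, -0.001, -0.   , -0.002, -0.001]), 'joint_torque': array([-2.0000e-03, -5.1511e+01, -3.6732e+01, -0.0000e+00,  1.3000e-02,
        0.0000e+00]), 'tool_pos': array([ 0.202, -0.643,  0.23 ]), 'tcp_rot': array([-3.103, -0.475,  0.   ]), 'wrist_force': array([ 0.542,  0.379, -0.041]), 'torque': array([ 0.006, -0.006, -0.034]), 'grip_force': np.float64(0.0), 'width': np.float64(0.999)}
side [[427.14834335   0.         251.95936649]
 [  0.         427.14834335 194.05882601]
 [  0.           0.           1.        ]] [-0.08810943  0.          0.          0.          0.        ] [0.11499792 0.76697158 0.81568137] [[-0.87078596 -0.4916453  -0.00408937]
 [-0.31049769  0.55635418 -0.77075366]
 [ 0.38121255 -0.66989173 -0.63712014]]
top [[479.09387025   0.         247.88082249]
 [  0.         479.09387025 187.26825483]
 [  0.           0.           1.        ]] [-0.10046059  0.          0.          0.          0.        ] [0.34717556 0.00414686 1.11928874] [[ 6.95600441e-05 -9.99803763e-01  1.98098801e-02]
 [-9.86282212e-01 -3.33856660e-03 -1.65034094e-01]
 [ 1.65067845e-01 -1.95266526e-02 -9.86088899e-01]]
```

View pics/side0.png

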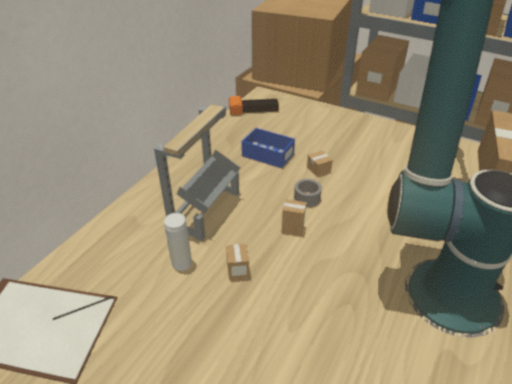

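View pics/top0.png

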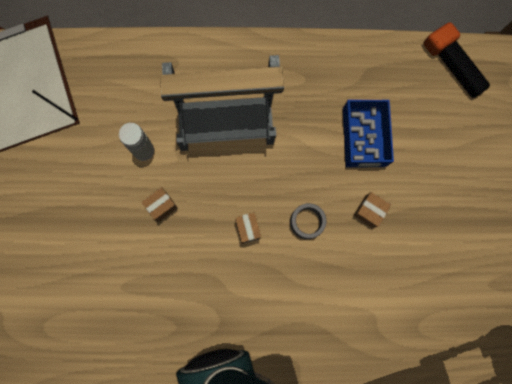

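```bash
cat > h.py <<'E'
import numpy as np,cv2
def load(n): return dict(np.load(n))
def cloud(c):
    h,w=c["depth"].shape
    u,v=np.meshgrid(np.arange(w,dtype=float),np.arange(h,dtype=float))
    p=cv2.undistortPoints(np.stack([u.ravel(),v.ravel()],1)[:,None],c["K"],c["dist"])[:,0]
    z=c["depth"].ravel()
    P=np.c_[p*z[:,None],z]
    X=(P-c["t"])@c["R"]; X[z==0]=np.nan
    return X.reshape(h,w,3)
def ray(c,uv,z):
    p=cv2.undistortPoints(np.array(uv,float).reshape(-1,1,2),c["K"],c["dist"])[:,0]
    d=np.c_[p,np.ones(len(p))]@c["R"]; o=-c["R"].T@c["t"]
    return o+d*((z-o[2])/d[:,2])[:,None]
def brown(img):
    hsv=cv2.cvtColor(img,cv2.COLOR_RGB2HSV); return hsv
E
python3 - <<'E'
from h import *
for n in("top","side"):
    c=load(n+"0.npz");X=cloud(c)
    f=X[...,2]; print(n,"bench z",np.nanmedian(f[(abs(X[...,0]-.45)<.05)&(abs(X[...,1])<.2)]))
    roi=(X[...,0]>.3)&(X[...,0]<.62)&(abs(X[...,1])<.35)&(f>.012)
    k,l,st,ce=cv2.connectedComponentsWithStats(roi.astype(np.uint8))
    for i in range(1,k):
        if st[i,4]<60: continue
        m=l==i; z=f[m]; zt=np.percentile(z,90); t=m&(f>zt-.008)
        P=X[t]; r=cv2.minAreaRect((P[:,:2]*1000).astype(np.float32))
        print(n,st[i],"ztop %.3f"%zt,"n",t.sum(),np.round(r[0],1),np.round(r[1],1),round(r[2],1))
c=load("top0.npz");X=cloud(c)
# deck
m=(X[...,0]>.5)&(X[...,0]<.9)&(abs(X[...,1])<.3)&(X[...,2]>.06)
for r in range(60,160,4): print(r,np.round(X[r,[175,182,225,268,275]],3).tolist())
a=cv2.resize(c["image"][180:250,130:400],None,fx=2.9,fy=2.9,interpolation=cv2.INTER_CUBIC)
s=load("side0.npz")["image"]
b=cv2.resize(s[140:300,140:350],None,fx=2.35,fy=2.35,interpolation=cv2.INTER_CUBIC)
o=np.zeros((a.shape[0]+b.shape[0],max(a.shape[1],b.shape[1]),3),np.uint8);o[:a.shape[0],:a.shape[1]]=a;o[a.shape[0]:,:b.shape[1]]=b
cv2.imwrite("pics/c1.png",o[:,:,::-1]);print(o.shape)
E
```

```text
top bench z 4.4068575007573774e-05
top [119 135  35  25 554] ztop 0.150 n 175 [609.7 233.1] [45.9 20.4] 89.9
top [346 147  48  20 499] ztop 0.060 n 174 [ 601.9 -300.6] [98.5 35.2] 89.7
top [141 188  37  34 684] ztop 0.068 n 579 [487.2 183.3] [51.1 56.8] 37.5
top [354 192  38  36 746] ztop 0.052 n 626 [ 476.7 -305. ] [56.1 61. ] 55.3
top [290 203  36  36 554] ztop 0.046 n 441 [ 451.7 -153.3] [77.7 79.8] 88.8
top [235 213  26  31 570] ztop 0.086 n 530 [433.5 -15.4] [56.4 43.8] 14.8
side bench z 0.0011000416642909553
side [272 136  23  30 331] ztop 0.057 n 101 [ 601.9 -297.3] [104.1  33.4] 89.1
side [307 151  26  23 422] ztop 0.049 n 241 [ 478.7 -303.2] [59.8 64.8] 56.2
side [ 281  179   41   54 1202] ztop 0.082 n 290 [434.3 -12.9] [56.3 49.5] 15.3
side [170 215  22  53 804] ztop 0.149 n 141 [609.2 234. ] [44.7 21.1] 86.6
side [227 244  22  34 663] ztop 0.067 n 388 [487.9 184.8] [47.7 58.7] 36.8
60 [[0.858, 0.165, -0.004], [0.856, 0.146, 0.0], [0.856, 0.039, 0.002], [0.857, -0.068, 0.0], [0.736, -0.064, 0.267]]
64 [[0.846, 0.164, -0.003], [0.844, 0.146, 0.003], [0.847, 0.039, -0.003], [
[... 2127 characters left out ...]
.131, 0.078], [0.634, 0.034, 0.093], [0.628, -0.059, 0.116], [0.641, -0.078, 0.07]]
140 [[0.65, 0.158, -0.003], [0.628, 0.131, 0.08], [0.623, 0.034, 0.098], [0.639, -0.064, 0.042], [0.65, -0.083, 0.002]]
144 [[0.639, 0.157, 0.003], [0.624, 0.133, 0.058], [0.64, 0.037, -0.002], [0.639, -0.066, 0.005], [0.641, -0.084, -0.003]]
148 [[0.63, 0.157, -0.002], [0.623, 0.137, 0.026], [0.63, 0.037, 0.001], [0.63, -0.066, 0.001], [0.631, -0.083, -0.001]]
152 [[0.62, 0.157, -0.002], [0.62, 0.14, 0.0], [0.621, 0.037, -0.006], [0.621, -0.066, -0.001], [0.621, -0.083, -0.002]]
156 [[0.61, 0.157, -0.001], [0.609, 0.14, 0.002], [0.61, 0.037, 0.001], [0.611, -0.066, -0.0], [0.611, -0.083, -0.0]]
(579, 783, 3)
```

View pics/c1.png

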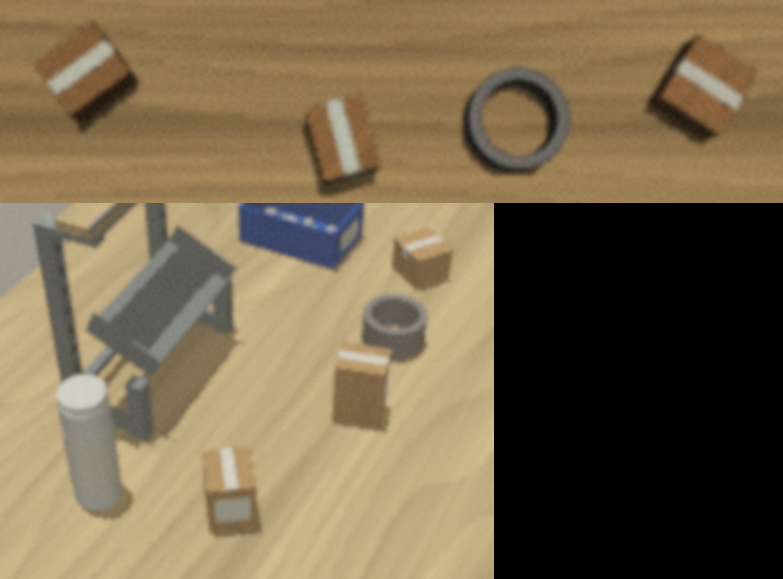

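```bash
python3 - <<'E'
from h import *
for n in("top","side"):
    X=cloud(load(n+"0.npz"))
    P=X[(X[...,0]>.58)&(X[...,0]<.78)&(X[...,1]>-.12)&(X[...,1]<.18)]
    L=P[(P[:,2]>.272)&(P[:,2]<.286)]
    print(n,"ledge",[np.round(a,1) for a in cv2.minAreaRect((L[:,:2]*1000).astype(np.float32))],L[:,2].mean())
    D=P[(P[:,1]>-.045)&(P[:,1]<.11)&(P[:,2]>.085)&(P[:,2]<.135)]
    # robust plane
    m=np.ones(len(D),bool)
    if 1:
        m=abs(D[:,2]-(.09+(D[:,0]-.630)*.488))<.006
        for _ in range(5):
            A=np.c_[D,np.ones(len(D))][:, [0,1,3]]
            co=np.linalg.lstsq(A[m],D[m,2],rcond=None)[0]; m=abs(A@co-D[:,2])<.004
    print("plane",co,np.degrees(np.arctan(np.hypot(*co[:2]))),"yaw",np.degrees(np.arctan2(co[1],co[0])),m.sum(),"x at z=.09 y=.034:",(.09-co[2]-co[1]*.034)/co[0])
    # points above plane: cheeks, lip
    res=P[:,2]-(np.c_[P[:,:2],np.ones(len(P))]@co)
    C=P[(res>.012)&(res<.034)&(P[:,2]<.2)&(P[:,0]>.62)&(P[:,0]<.7)]
    for sgn in(1,-1):
        q=C[(C[:,1]-.034)*sgn>.06]
        if len(q)>5: print("cheek",sgn,len(q),np.round(np.percentile(q[:,1],[2,20,50,80,98]),4),"line",np.round(np.polyfit(q[:,0],q[:,1],1),3))
    l=P[(res>.004)&(res<.014)&(P[:,0]<.65)&(abs(P[:,1]-.034)<.08)]
    print("lip",len(l),np.round(np.percentile(l[:,0],[2,20,50,80,98]),4),"line",np.round(np.polyfit(l[:,1],l[:,0],1),4))
E
```

```text
top ledge [array([687.5,  36.4]), array([ 45., 228.]), np.float64(4.4)] 0.27838005654912273
plane [ 0.47683304  0.03727171 -0.21187614] 25.561206498280136 yaw 4.469443523538947 2610 x at z=.09 y=.034: 0.6304280076794156
cheek 1 78 [0.1218 0.1237 0.1255 0.1271 0.1289] line [0.082 0.072]
cheek -1 76 [-0.0616 -0.0591 -0.0568 -0.055  -0.0535] line [ 0.059 -0.096]
lip 144 [0.6187 0.6216 0.6264 0.631  0.6425] line [-0.0419  0.6289]
side ledge [array([686. ,  36.1]), array([ 48. , 233.2]), np.float64(4.2)] 0.27764427213403026
plane [ 0.50153481  0.04669957 -0.2296677 ] 26.73459172575972 yaw 5.3196610910453614 1205 x at z=.09 y=.034: 0.6342130470007908
cheek 1 143 [0.1238 0.1266 0.1281 0.1301 0.1321] line [0.077 0.078]
cheek -1 136 [-0.0614 -0.0574 -0.0555 -0.0536 -0.0511] line [ 0.066 -0.099]
lip 60 [0.6188 0.6221 0.6266 0.6308 0.6468] line [-0.0839  0.6305]
```

```bash
cat > plan.py <<'E'
import numpy as np,sys,math
from scipy.spatial.transform import Rotation as R
from scipy.linalg import logm,expm
from workcell import bot
O=np.array([.630,.0325,.090]);YAW=math.radians(4.4);A=math.radians(26)
Z=R.from_euler('z',YAW).as_matrix()
DECK=Z@np.array([[math.cos(A),0,-math.sin(A)],[0,1,0],[math.sin(A),0,math.cos(A)]])
def T(p,r): M=np.eye(4);M[:3,:3]=r;M[:3,3]=p;return M
def bench(x,y,z,yaw):  # tool y along box x
    return T([x,y,z],R.from_euler('z',yaw,degrees=True).as_matrix()@np.array([[0,1,0],[1,0,0],[0,0,-1]]))
def deck(s,y,h): return T(O+DECK@[s,y,h],DECK@np.array([[0,1,0],[1,0,0],[0,0,-1]]))
def now():
    s=bot.read_state();return T(s["tool_pos"],R.from_rotvec(s["tcp_rot"]).as_matrix())
def rows(a,b,mm=36,deg=6.6,n=None):
    xi=logm(np.linalg.inv(a)@b).real
    if n is None:
        d=expm(xi);ang=np.degrees(np.linalg.norm(R.from_matrix(d[:3,:3]).as_rotvec()))
        n=1
        while True:
            e=expm(xi/n)
            if np.linalg.norm(e[:3,3])<mm/1000 and ang/n<deg: break
            n+=1
    e=expm(xi/n);w=R.from_matrix(e[:3,:3]).as_rotvec()/.5;t=e[:3,3]/.1
    mid=a@expm(xi/2)
    print(n,"x",np.round(np.r_[w,t],3).tolist(),"mid",np.round(mid[:3,3],3))
    return b
def seq(*P,**k):
    a=now()
    for p in P: a=rows(a,p,**k)
def report():
    s=bot.read_state();M=now();d=DECK.T@(M[:3,3]-O)
    print("t %.2f"%s["time"],"pos",np.round(s["tool_pos"],4),"deck s,y,h mm",np.round(d*1000,1),"F",np.round(s["wrist_force"],1),"w",round(float(s["width"]),3),"g",round(float(s["grip_force"]),1),"q",np.round(s["q"],2))
E
python3 - <<'E'
from plan import *
seq(bench(.477,-.304,.12,55.5),bench(.477,-.304,.016,55.5))
print("lift & transfer")
a=bench(.477,-.304,.016,55.5);a=rows(a,bench(.477,-.304,.20,55.5))
a=rows(a,deck(32,-50,120));a=rows(a,deck(32,-50,22))
E
```

```text
20 x [-0.0, -0.0, -0.224, 0.241, 0.125, 0.055] mid [ 0.445 -0.56   0.175]
3 x [0.0, 0.0, 0.0, 0.0, 0.0, 0.347] mid [ 0.477 -0.304  0.068]
lift & transfer
6 x [0.0, 0.0, 0.0, 0.0, 0.0, -0.307] mid [ 0.477 -0.304  0.108]
3797 x [-0.0, -0.0, 0.0, -0.116, -0.043, -0.338] mid [  2.642 -24.55   63.647]
2723 x [-0.0, 0.0, 0.0, 0.0, 0.0, 0.36] mid [  2.11  -50.001  77.932]
```

Request:
play_rows([
  [[0,0,-0.224,0.241,0.125,0.055,85],[0,0,-0.224,0.241,0.125,0.055,85],[0,0,-0.224,0.241,0.125,0.055,85],[0,0,-0.224,0.241,0.125,0.055,85],[0,0,-0.224,0.241,0.125,0.055,85]],
], newtons=40)

```text
time: 0.52
tool_pos: [0.3367, -0.6374, 0.2026]
tcp_rot: [-2.849, -1.322, 0.0]
wrist_force: [-0.1, -0.8, -0.1]
width: 0.995
grip_force: 0.0
```

Request:
play_rows([
  [[0,0,-0.224,0.241,0.125,0.055,85],[0,0,-0.224,0.241,0.125,0.055,85],[0,0,-0.224,0.241,0.125,0.055,85],[0,0,-0.224,0.241,0.125,0.055,85],[0,0,-0.224,0.241,0.125,0.055,85]],
])

```text
time: 0.93
tool_pos: [0.4468, -0.5598, 0.1751]
tcp_rot: [-2.372, -2.058, -0.0]
wrist_force: [1.0, -1.3, 0.1]
width: 0.998
grip_force: 0.0
```

Request:
play_rows([
  [[0,0,-0.224,0.241,0.125,0.055,85],[0,0,-0.224,0.241,0.125,0.055,85],[0,0,-0.224,0.241,0.125,0.055,85],[0,0,-0.224,0.241,0.125,0.055,85],[0,0,-0.224,0.241,0.125,0.055,85]],
])

```text
time: 1.35
tool_pos: [0.4987, -0.4358, 0.1478]
tcp_rot: [-1.711, -2.634, -0.001]
wrist_force: [-0.7, 0.1, -0.9]
width: 0.997
grip_force: 0.0
```

Request:
play_rows([
  [[0,0,-0.224,0.241,0.125,0.055,85],[0,0,-0.224,0.241,0.125,0.055,85],[0,0,-0.224,0.241,0.125,0.055,85],[0,0,-0.224,0.241,0.125,0.055,85],[0,0,-0.224,0.241,0.125,0.055,85]],
])

```text
time: 1.77
tool_pos: [0.4767, -0.3033, 0.1205]
tcp_rot: [-0.916, -3.005, -0.001]
wrist_force: [-0.6, 0.2, 0.1]
width: 0.996
grip_force: 0.0
```

```bash
sed -i 's/O+DECK@\[s,y,h\]/O+DECK@np.array([s,y,h])\/1000/' plan.py; python3 - <<'E'
from plan import *
report()
seq(bench(.477,-.304,.12,55.5),bench(.477,-.304,.016,55.5))
print("lift & transfer")
a=bench(.477,-.304,.016,55.5);a=rows(a,bench(.477,-.304,.20,55.5))
a=rows(a,deck(32,-50,120));a=rows(a,deck(32,-50,22))
E
```

```text
t 1.77 pos [ 0.4767 -0.3033  0.1205] deck s,y,h mm [-147.1 -323.1  105.7] F [-0.6  0.2  0.1] w 0.996 g 0.0 q [-0.61  0.15  1.95  0.    1.04 -1.59]
1 x [0.001, -0.001, 0.021, -0.006, -0.004, 0.005] mid [ 0.477 -0.304  0.12 ]
3 x [0.0, 0.0, 0.0, 0.0, 0.0, 0.347] mid [ 0.477 -0.304  0.068]
lift & transfer
6 x [0.0, 0.0, 0.0, 0.0, 0.0, -0.307] mid [ 0.477 -0.304  0.108]
10 x [-0.085, -0.04, 0.175, 0.173, 0.274, 0.038] mid [ 0.512 -0.146  0.191]
3 x [-0.0, 0.0, 0.0, 0.0, -0.0, 0.327] mid [ 0.631 -0.018  0.168]
```

Request:
play_rows([
  [[0,0,0.021,-0.006,-0.004,0.352,85],[0,0,0,0,0,0.347,85],[0,0,0,0,0,0.347,85],[0,0,0,0,0,0,85],[0,0,0,0,0,0,85]],
])

```text
time: 2.18
tool_pos: [0.4748, -0.3039, 0.0144]
tcp_rot: [-0.939, -2.991, -0.003]
wrist_force: [0.6, 0.2, 1.0]
width: 0.993
grip_force: 0.0
```

Request:
play_rows([
  [[0,0,0,0,0,0,45],[0,0,0,0,0,0,45],[0,0,0,0,0,0,45],[0,0,0,0,0,0,45],[0,0,0,0,0,0,45]],
], newtons=40)

```text
time: 2.6
tool_pos: [0.4795, -0.3074, 0.0197]
tcp_rot: [0.939, 2.992, -0.003]
wrist_force: [-0.4, 0.4, 6.9]
width: 0.65
grip_force: 43.8
```

Request:
play_rows([
  [[0,0,0,0,0,0,45],[0,0,0,0,0,0,45],[0,0,0,0,0,-0.05,45],[0,0,0,0,0,-0.15,45],[0,0,0,0,0,-0.3,45]],
])

```text
time: 3.02
tool_pos: [0.4737, -0.3032, 0.0635]
tcp_rot: [-0.939, -2.989, -0.004]
wrist_force: [-0.3, -0.4, -2.2]
width: 0.65
grip_force: 43.2
```

```bash
python3 - <<'E'
from plan import *
from workcell import vision
import cv2
report()
a=now();a=rows(a,bench(.477,-.304,.16,55.5));a=rows(a,deck(32,-50,120));a=rows(a,deck(32,-50,24))
ims=[vision.read_camera(n)["image"] for n in("side","top")]
p=[cv2.resize(ims[0][110:200,270:370],None,fx=4,fy=4),cv2.resize(ims[1][160:250,330:430],None,fx=4,fy=4)]
cv2.imwrite("pics/g1.png",np.hstack(p)[:,:,::-1])
E
```

```text
t 3.02 pos [ 0.4737 -0.3032  0.0635] deck s,y,h mm [-174.9 -322.8   55.8] F [-0.3 -0.4 -2.2] w 0.65 g 43.2 q [-0.61  0.22  1.99  0.    0.94 -1.58]
3 x [0.0, -0.006, -0.004, -0.009, 0.004, -0.322] mid [ 0.475 -0.304  0.112]
10 x [-0.085, -0.04, 0.175, 0.17, 0.282, -0.001] mid [ 0.514 -0.145  0.171]
3 x [-0.0, 0.0, 0.0, -0.0, -0.0, 0.32] mid [ 0.631 -0.018  0.169]
```

View pics/g1.png

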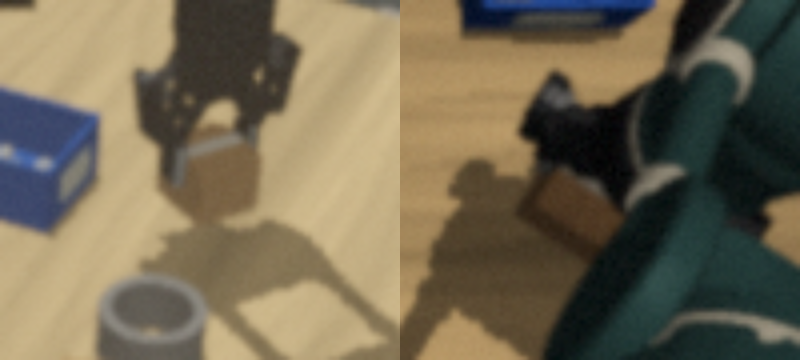

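Request:
play_rows([
  [[0,-0.006,-0.004,-0.009,0.004,-0.322,45],[0,-0.006,-0.004,-0.009,0.004,-0.322,45],[0,-0.006,-0.004,-0.009,0.004,-0.322,45],[-0.085,-0.04,0.175,0.17,0.282,-0.001,45],[-0.085,-0.04,0.175,0.17,0.282,-0.001,45]],
])

```text
time: 3.53
tool_pos: [0.4886, -0.2418, 0.167]
tcp_rot: [1.168, 2.83, 0.104]
wrist_force: [0.1, 0.1, -3.4]
width: 0.648
grip_force: 44.4
```

Request:
play_rows([
  [[-0.085,-0.04,0.175,0.17,0.282,-0.001,45],[-0.085,-0.04,0.175,0.17,0.282,-0.001,45],[-0.085,-0.04,0.175,0.17,0.282,-0.001,45],[-0.085,-0.04,0.175,0.17,0.282,-0.001,45],[-0.085,-0.04,0.175,0.17,0.282,-0.001,45]],
])

```text
time: 3.95
tool_pos: [0.5481, -0.0899, 0.1844]
tcp_rot: [1.664, 2.37, 0.35]
wrist_force: [0.2, 0.9, -2.4]
width: 0.648
grip_force: 44.3
```

Request:
play_rows([
  [[-0.085,-0.04,0.175,0.17,0.282,-0.001,45],[-0.085,-0.04,0.175,0.17,0.282,-0.001,45],[-0.085,-0.04,0.175,0.17,0.282,-0.001,45],[0,0,0,0,0,0,45],[0,0,0,0,0,0,45]],
])

```text
time: 4.37
tool_pos: [0.6118, -0.0197, 0.2145]
tcp_rot: [1.888, 2.052, 0.477]
wrist_force: [-0.3, -0.4, -3.3]
width: 0.648
grip_force: 44.2
```

```bash
python3 - <<'E'
from plan import *
from workcell import vision
report();
for i in range(3): vision.read_camera("top");report()
a=now();a=rows(a,deck(32,-50,60));a=rows(a,deck(32,-50,24))
E
```

```text
t 4.37 pos [ 0.6118 -0.0197  0.2145] deck s,y,h mm [ 34.6 -50.7 121.6] F [-0.3 -0.4 -3.3] w 0.648 g 44.2 q [-0.12 -0.11  2.11  0.14  0.7  -0.29]
t 4.42 pos [ 0.6111 -0.0207  0.2137] deck s,y,h mm [ 33.6 -51.6 121.2] F [ 0.2 -0.2 -3. ] w 0.647 g 44.2 q [-0.12 -0.11  2.11  0.14  0.7  -0.29]
t 4.47 pos [ 0.6108 -0.0214  0.2133] deck s,y,h mm [ 33.2 -52.3 121. ] F [ 0.2  0.2 -3.2] w 0.65 g 44.3 q [-0.13 -0.11  2.11  0.14  0.7  -0.29]
t 4.52 pos [ 0.6109 -0.0219  0.2134] deck s,y,h mm [ 33.2 -52.8 121.1] F [-0.5 -0.7 -3.2] w 0.651 g 44.3 q [-0.13 -0.11  2.11  0.14  0.7  -0.29]
2 x [0.004, 0.002, 0.003, 0.015, -0.007, 0.305] mid [ 0.624 -0.02   0.186]
2 x [-0.0, 0.0, 0.0, -0.0, 0.0, 0.18] mid [ 0.644 -0.017  0.142]
```

Request:
play_rows([
  [[0,0,0,0.01,-0.01,0.3,45],[0,0,0,0.01,-0.01,0.3,45],[0,0,0,0,0,0.25,45],[0,0,0,0,0,0.08,45],[0,0,0,0,0,0,45]],
])

```text
time: 4.93
tool_pos: [0.6492, -0.0175, 0.1265]
tcp_rot: [1.897, 2.05, 0.472]
wrist_force: [-0.9, 0.6, -2.7]
width: 0.644
grip_force: 44.2
```

```bash
python3 - <<'E'
from plan import *
from workcell import vision
import cv2
for i in range(3): c=vision.read_camera("side");report()
t=vision.read_camera("top")
cv2.imwrite("pics/p1.png",np.hstack([cv2.resize(c["image"][130:250,150:260],None,fx=3.6,fy=3.6),cv2.resize(t["image"][60:180,170:280],None,fx=3.6,fy=3.6)])[:,:,::-1])
E
```

```text
t 4.98 pos [ 0.6503 -0.0175  0.1288] deck s,y,h mm [ 31.7 -51.4  27.7] F [-0.8  0.6 -1.8] w 0.647 g 44.2 q [-0.11  0.06  2.11  0.16  0.52 -0.3 ]
t 5.03 pos [ 0.6514 -0.0175  0.1307] deck s,y,h mm [ 33.5 -51.5  28.9] F [ 0.1  0.6 -2.3] w 0.652 g 44.2 q [-0.11  0.06  2.11  0.16  0.52 -0.3 ]
t 5.08 pos [ 0.6521 -0.0174  0.132 ] deck s,y,h mm [ 34.8 -51.5  29.8] F [-0.3  0.1 -2.2] w 0.647 g 44.2 q [-0.11  0.06  2.11  0.16  0.52 -0.3 ]
```

View pics/p1.png

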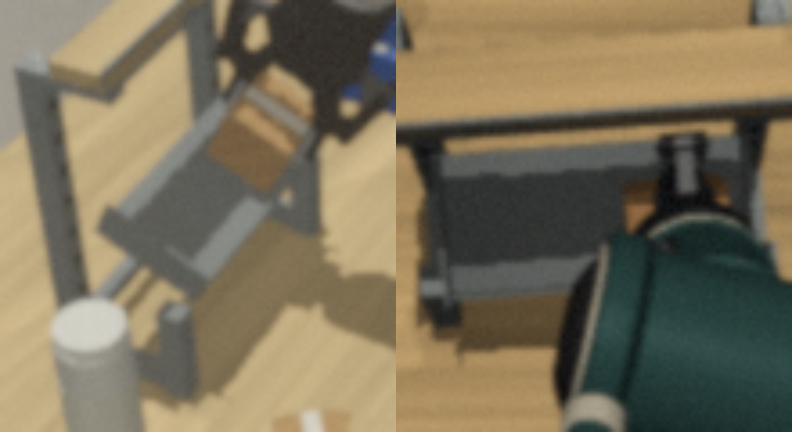

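Request:
play_rows([
  [[0,0,0,0,0,0.05,45],[0,0,0,0,0,0,45],[0,0,0,0,0,0,45]],
])

```text
time: 5.38
tool_pos: [0.654, -0.0165, 0.1271]
tcp_rot: [1.891, 2.046, 0.478]
wrist_force: [-0.4, 0.1, -2.8]
width: 0.651
grip_force: 44.3
```

Request:
play_rows([
  [[0,0,0,0,0,0.015,45],[0,0,0,0,0,0,45]],
])

```text
time: 5.55
tool_pos: [0.6546, -0.0163, 0.1252]
tcp_rot: [1.891, 2.047, 0.478]
wrist_force: [0.2, 0.8, -2.4]
width: 0.649
grip_force: 44.3
```

Request:
play_rows([
  [[0,0,0,0,0,0.015,45],[0,0,0,0,0,0,45]],
])

```text
time: 5.72
tool_pos: [0.6551, -0.0163, 0.1234]
tcp_rot: [1.891, 2.047, 0.477]
wrist_force: [0.1, -0.2, -3.0]
width: 0.651
grip_force: 44.3
```

Request:
play_rows([
  [[0,0,0,0,0,0.015,45],[0,0,0,0,0,0,45]],
])

```text
time: 5.88
tool_pos: [0.6557, -0.0162, 0.1229]
tcp_rot: [1.891, 2.048, 0.477]
wrist_force: [-5.7, 0.5, 3.8]
width: 0.648
grip_force: 45.1
```

Request:
play_rows([
  [[0,0,0,0,0,0.015,45],[0,0,0,0,0,0,45]],
])

```text
time: 6.05
tool_pos: [0.6562, -0.0163, 0.1227]
tcp_rot: [1.89, 2.048, 0.477]
wrist_force: [-13.0, -0.1, 13.0]
width: 0.645
grip_force: 46.1
```

```bash
python3 -c "
from plan import *
report()"
```

```text
t 6.05 pos [ 0.6562 -0.0163  0.1227] deck s,y,h mm [ 34.4 -50.6  19.6] F [-13.   -0.1  13. ] w 0.645 g 46.1 q [-0.1   0.08  2.11  0.16  0.51 -0.31]
```

Request:
play_rows([
  [[0,0,0,0,0,-0.02,45],[0,0,0,0,-0.02,0,45],[0,0,0,0,0,0,45]],
])

```text
time: 6.3
tool_pos: [0.6535, -0.0164, 0.1215]
tcp_rot: [1.892, 2.047, 0.477]
wrist_force: [-0.6, 1.5, -2.9]
width: 0.649
grip_force: 43.7
```

Request:
play_rows([
  [[0,0,0,0,-0.015,0,45],[0,0,0,0,0,0,45]],
])

```text
time: 6.47
tool_pos: [0.6525, -0.0166, 0.121]
tcp_rot: [1.891, 2.047, 0.478]
wrist_force: [-0.2, 0.5, -1.5]
width: 0.651
grip_force: 43.9
```

Request:
play_rows([
  [[0,0,0,0,-0.01,0,45],[0,0,0,0,0,0,45]],
])

```text
time: 6.63
tool_pos: [0.6516, -0.0166, 0.1205]
tcp_rot: [1.891, 2.047, 0.477]
wrist_force: [-0.1, -1.4, -1.5]
width: 0.646
grip_force: 43.9
```

Request:
play_rows([
  [[0,0,0,0,-0.015,0,45],[0,0,0,0,0,0,45]],
])

```text
time: 6.8
tool_pos: [0.6505, -0.0168, 0.1201]
tcp_rot: [1.891, 2.046, 0.478]
wrist_force: [1.5, 0.3, -3.3]
width: 0.646
grip_force: 43.6
```

Request:
play_rows([
  [[0,0,0,0,-0.01,0,45],[0,0,0,0,0,0,45]],
])

```text
time: 6.97
tool_pos: [0.6504, -0.0168, 0.1203]
tcp_rot: [1.89, 2.045, 0.48]
wrist_force: [4.7, 0.6, -2.3]
width: 0.649
grip_force: 43.5
```

```bash
python3 -c "
from plan import *
report()"
```

```text
t 6.97 pos [ 0.6504 -0.0168  0.1203] deck s,y,h mm [ 28.1 -50.8  20. ] F [ 4.7  0.6 -2.3] w 0.649 g 43.5 q [-0.11  0.07  2.12  0.17  0.5  -0.31]
```

Request:
play_rows([
  [[0,0,0,0,-0.005,0.01,45],[0,0,0,0,0,0,45],[0,0,0,0,0,0,45]],
])

```text
time: 7.22
tool_pos: [0.6505, -0.0168, 0.1201]
tcp_rot: [1.89, 2.045, 0.48]
wrist_force: [-0.3, 2.2, 4.5]
width: 0.655
grip_force: 44.3
```

```bash
python3 -c "
from plan import *
report()
f=DECK.T@bot.read_state()['wrist_force'];print(f)"
```

```text
t 7.22 pos [ 0.6505 -0.0168  0.1201] deck s,y,h mm [ 28.2 -50.7  19.7] F [-0.3  2.2  4.5] w 0.655 g 44.3 q [-0.11  0.07  2.12  0.17  0.5  -0.31]
[1.79999873 2.18177277 4.09763257]
```

Request:
play_rows([
  [[0,0,0,0,0,0,72],[0,0,0,0,0,0,72],[0,0,0,0,0,0,72],[0,0,0,0,0,0,72],[0,0,0,0,0,0,72]],
])

```text
time: 7.63
tool_pos: [0.6489, -0.0168, 0.1179]
tcp_rot: [1.892, 2.048, 0.477]
wrist_force: [-0.2, -0.6, 0.1]
width: 0.844
grip_force: 0.0
```

Request:
play_rows([
  [[0,0,0,0,0,-0.1,72],[0,0,0,0,0,-0.3,72],[0,0,0,0,0,-0.35,85],[0,0,0,0,0,-0.35,85],[0,0,0,0,0,0,85]],
])

```text
time: 8.05
tool_pos: [0.6028, -0.0209, 0.2262]
tcp_rot: [1.883, 2.039, 0.486]
wrist_force: [1.8, 0.1, 1.5]
width: 0.996
grip_force: 0.0
```

```bash
python3 - <<'E'
from plan import *
report()
a=now();a=rows(a,bench(.4875,.184,.17,-52.7));a=rows(a,bench(.4875,.184,.10,-52.7))
E
```

```text
t 8.05 pos [ 0.6028 -0.0209  0.2262] deck s,y,h mm [ 31.6 -51.2 136.1] F [1.8 0.1 1.5] w 0.996 g 0.0 q [-0.13 -0.15  2.12  0.14  0.71 -0.29]
10 x [0.087, -0.046, 0.196, 0.151, -0.201, 0.011] mid [0.523 0.066 0.186]
2 x [0.0, 0.0, 0.0, 0.0, 0.0, 0.35] mid [0.488 0.184 0.135]
```

Request:
play_rows([
  [[0.087,-0.046,0.196,0.151,-0.201,0.011,85],[0.087,-0.046,0.196,0.151,-0.201,0.011,85],[0.087,-0.046,0.196,0.151,-0.201,0.011,85],[0.087,-0.046,0.196,0.151,-0.201,0.011,85],[0.087,-0.046,0.196,0.151,-0.201,0.011,85]],
])

```text
time: 8.47
tool_pos: [0.5197, 0.0643, 0.1786]
tcp_rot: [2.491, 1.614, 0.255]
wrist_force: [0.6, -0.1, -0.7]
width: 0.992
grip_force: 0.0
```

Request:
play_rows([
  [[0.087,-0.046,0.196,0.151,-0.201,0.011,85],[0.087,-0.046,0.196,0.151,-0.201,0.011,85],[0.087,-0.046,0.196,0.151,-0.201,0.011,85],[0.087,-0.046,0.196,0.151,-0.201,0.011,85],[0.087,-0.046,0.196,0.151,-0.201,0.011,85]],
])

```text
time: 8.88
tool_pos: [0.4835, 0.1832, 0.163]
tcp_rot: [-2.97, -1.015, 0.012]
wrist_force: [-0.3, -0.3, -0.2]
width: 0.996
grip_force: 0.0
```

```bash
python3 - <<'E'
from plan import *
from h import *
from workcell import vision
c=vision.read_camera("top");s=vision.read_camera("side");np.savez("side1.npz",**s)
for i in range(2): vision.read_camera("top")
report()
a=now();a=rows(a,bench(.4875,.184,.10,-52.7));a=rows(a,bench(.4875,.184,.024,-52.7))
def deckpts(c,n):
    X=cloud(c);D=(X-O)@DECK*1000
    m=(D[...,0]>-5)&(D[...,0]<75)&(abs(D[...,1])<88)&(D[...,2]>12)&(D[...,2]<60)
    hsv=cv2.cvtColor(c["image"],cv2.COLOR_RGB2HSV)
    P=D[m&(D[...,2]>42)]
    print(n,len(P),"h",np.round(np.percentile(P[:,2],[10,50,90]),1), [np.round(v,1) for v in cv2.minAreaRect(P[:,:2].astype(np.float32))])
deckpts(c,"top");deckpts(s,"side")
E
```

```text
t 9.08 pos [0.4846 0.182  0.1628] deck s,y,h mm [-88.1 160.2 123.9] F [ 0.2 -1.5  0.2] w 0.994 g 0.0 q [0.31 0.02 2.01 0.   1.12 1.22]
2 x [-0.003, 0.005, 0.014, 0.019, 0.002, 0.314] mid [0.486 0.183 0.131]
3 x [0.0, 0.0, 0.0, 0.0, 0.0, 0.253] mid [0.488 0.184 0.062]
top 762 h [47.  49.5 51.7] [array([ 28.2, -47.4]), array([56.6, 60.1]), np.float64(0.1)]
side 4 h [44.2 46.7 49.2] [array([ 52.6, -17.4]), array([2.6, 3. ]), np.float64(65.6)]
```

Request:
play_rows([
  [[0,0.005,0.014,0.019,0,0.314,85],[0,0.005,0.014,0.019,0,0.314,85],[0,0,0,0,0,0.253,85],[0,0,0,0,0,0.253,85],[0,0,0,0,0,0.253,85]],
])

```text
time: 9.5
tool_pos: [0.4868, 0.1834, 0.0233]
tcp_rot: [-2.975, -1.001, 0.0]
wrist_force: [0.3, -0.4, -0.2]
width: 0.995
grip_force: 0.0
```

Request:
play_rows([
  [[0,0,0,0,0,0,85],[0,0,0,0,0,0,45],[0,0,0,0,0,0,45],[0,0,0,0,0,0,45],[0,0,0,0,0,0,45]],
])

```text
time: 9.92
tool_pos: [0.4889, 0.1849, 0.0262]
tcp_rot: [-2.974, -1.001, -0.005]
wrist_force: [-0.2, -1.0, 3.5]
width: 0.651
grip_force: 43.6
```

Request:
play_rows([
  [[0,0,0,0,0,0,45],[0,0,0,0,0,0,45],[0,0,0,0,0,-0.05,45],[0,0,0,0,0,-0.2,45],[0,0,0,0,0,-0.35,45]],
])

```text
time: 10.33
tool_pos: [0.4827, 0.183, 0.0805]
tcp_rot: [-2.974, -1.001, 0.017]
wrist_force: [-0.0, -1.2, -3.1]
width: 0.652
grip_force: 43.3
```

Request:
play_rows([
  [[0,0,0,0,0,-0.35,45],[0,0,0,0,0,-0.35,45],[0,0,0,0,0,0,45]],
])

```text
time: 10.58
tool_pos: [0.4922, 0.1858, 0.1623]
tcp_rot: [-2.974, -1.001, -0.02]
wrist_force: [2.2, 0.4, -0.5]
width: 0.653
grip_force: 43.7
```

```bash
python3 - <<'E'
from plan import *
from workcell import vision
vision.read_camera("top")
report()
a=now();a=rows(a,deck(33,14,125));a=rows(a,deck(33,14,35))
E
```

```text
t 10.63 pos [0.4907 0.1854 0.1591] deck s,y,h mm [-84.  163.1 117.9] F [ 0.6  1.2 -2.4] w 0.652 g 43.7 q [0.31 0.03 2.01 0.   1.09 1.23]
10 x [-0.082, 0.043, -0.197, -0.072, 0.182, -0.025] mid [0.533 0.099 0.178]
3 x [-0.0, 0.0, 0.0, -0.0, 0.0, 0.3] mid [0.624 0.046 0.176]
```

Request:
play_rows([
  [[-0.082,0.043,-0.197,-0.072,0.182,-0.025,45],[-0.082,0.043,-0.197,-0.072,0.182,-0.025,45],[-0.082,0.043,-0.197,-0.072,0.182,-0.025,45],[-0.082,0.043,-0.197,-0.072,0.182,-0.025,45],[-0.082,0.043,-0.197,-0.072,0.182,-0.025,45]],
])

```text
time: 11.05
tool_pos: [0.5276, 0.0972, 0.1702]
tcp_rot: [2.5, 1.618, 0.242]
wrist_force: [-0.0, 0.3, -2.4]
width: 0.649
grip_force: 43.6
```

Request:
play_rows([
  [[-0.082,0.043,-0.197,-0.072,0.182,-0.025,45],[-0.082,0.043,-0.197,-0.072,0.182,-0.025,45],[-0.082,0.043,-0.197,-0.072,0.182,-0.025,45],[-0.082,0.043,-0.197,-0.072,0.182,-0.025,45],[-0.082,0.043,-0.197,-0.072,0.182,-0.025,45]],
])

```text
time: 11.47
tool_pos: [0.5993, 0.0431, 0.208]
tcp_rot: [1.898, 2.066, 0.454]
wrist_force: [-0.2, 1.2, -2.2]
width: 0.649
grip_force: 43.6
```

Request:
play_rows([
  [[0,0,0,0,0,0,45],[0,0,0,0,0,0,45],[0,0,0,0,0,0,45]],
])

```text
time: 11.72
tool_pos: [0.5993, 0.0438, 0.2086]
tcp_rot: [1.907, 2.06, 0.454]
wrist_force: [-0.4, 0.6, -2.7]
width: 0.652
grip_force: 43.6
```

```bash
python3 - <<'E'
from plan import *
from workcell import vision
for i in range(2): vision.read_camera("top");report()
a=now();a=rows(a,deck(33,14,35))
E
```

```text
t 11.77 pos [0.5995 0.0441 0.2088] deck s,y,h mm [ 25.5  13.9 119.7] F [-1.3 -0.4 -2.7] w 0.647 g 43.6 q [ 0.02 -0.12  2.12  0.03  0.71 -0.08]
t 11.82 pos [0.5998 0.0443 0.2092] deck s,y,h mm [ 26.   14.1 120. ] F [-0.3  0.6 -2.4] w 0.649 g 43.6 q [ 0.02 -0.12  2.12  0.03  0.71 -0.08]
3 x [-0.01, 0.002, 0.002, 0.0, 0.026, 0.283] mid [0.621 0.046 0.172]
```

Request:
play_rows([
  [[-0.01,0.002,0.002,0,0.026,0.28,45],[-0.01,0.002,0.002,0,0.026,0.28,45],[-0.01,0.002,0.002,0,0.026,0.26,45],[0,0,0,0,0,0,45],[0,0,0,0,0,0,45]],
])

```text
time: 12.23
tool_pos: [0.6415, 0.0476, 0.1373]
tcp_rot: [1.9, 2.053, 0.471]
wrist_force: [0.1, -0.1, -2.5]
width: 0.65
grip_force: 44.3
```

```bash
cat > dk.py <<'E'
from plan import *
from h import *
from workcell import vision
def look(y0,y1,h0,h1,name=None):
    for n in("top","side"):
        c=vision.read_camera(n);D=(cloud(c)-O)@DECK*1000
        hsv=cv2.cvtColor(c["image"],cv2.COLOR_RGB2HSV)
        br=(hsv[...,1]>90)
        m=(D[...,0]>-8)&(D[...,0]<75)&(D[...,1]>y0)&(D[...,1]<y1)&(D[...,2]>h0)&(D[...,2]<h1)&br
        P=D[m]
        if len(P)>10: print(n,len(P),"s,y,h pct2/50/98",np.round(np.percentile(P,[2,50,98],axis=0),1).tolist(),[np.round(v,1) for v in cv2.minAreaRect(P[:,:2].astype(np.float32))])
        if name: cv2.imwrite(f"pics/{name}_{n}.png",cv2.resize(c["image"][110:260,140:310] if n=="side" else c["image"][60:180,150:300],None,fx=4,fy=4)[:,:,::-1])
E
python3 - <<'E'
from dk import *
look(-14,60,20,90,"m1");report()
E
```

```text
top 61 s,y,h pct2/50/98 [[49.3, -10.3, 22.4], [59.7, -4.0, 72.9], [60.5, 37.3, 79.2]] [array([58.4, 13.3]), array([47.5, 16. ]), np.float64(86.1)]
side 461 s,y,h pct2/50/98 [[7.9, -5.9, 21.4], [34.2, 37.9, 62.3], [59.3, 41.6, 78.3]] [array([35. , 16.1]), array([52.1, 56.8]), np.float64(89.8)]
t 12.33 pos [0.6436 0.0473 0.1411] deck s,y,h mm [35.6 13.8 39.5] F [ 0.3  0.  -1.9] w 0.649 g 44.3 q [ 0.02  0.03  2.11  0.05  0.54 -0.09]
```

View pics/m1_side.png

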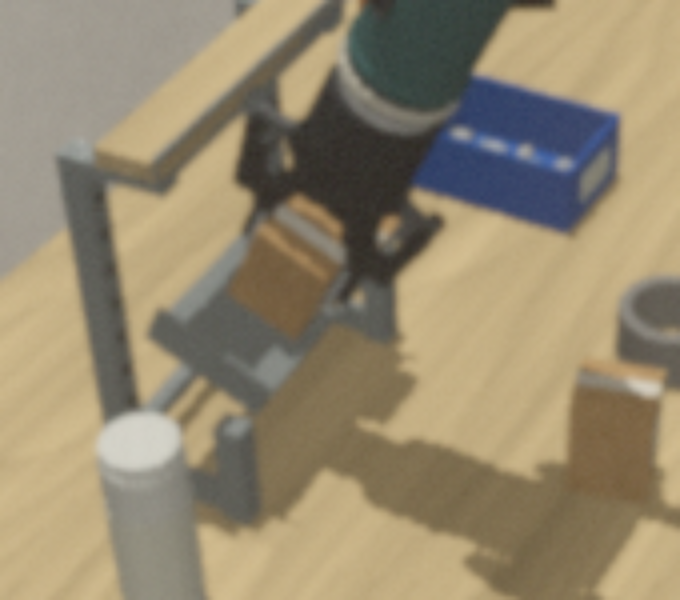

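Request:
play_rows([
  [[0,0,0,0,-0.01,0.06,45],[0,0,0,0,0,0,45],[0,0,0,0,0,0,45]],
])

```text
time: 12.58
tool_pos: [0.6455, 0.047, 0.1356]
tcp_rot: [1.896, 2.048, 0.477]
wrist_force: [-0.0, 1.0, -2.7]
width: 0.655
grip_force: 44.5
```

Request:
play_rows([
  [[0,0,0,0,0,0.015,45],[0,0,0,0,0,0,45]],
])

```text
time: 12.75
tool_pos: [0.6462, 0.047, 0.1339]
tcp_rot: [1.896, 2.048, 0.477]
wrist_force: [-0.3, 0.1, -2.6]
width: 0.651
grip_force: 44.5
```

Request:
play_rows([
  [[0,0,0,0,0,0.015,45],[0,0,0,0,0,0,45]],
])

```text
time: 12.92
tool_pos: [0.6467, 0.047, 0.132]
tcp_rot: [1.897, 2.049, 0.476]
wrist_force: [0.0, -0.3, -3.3]
width: 0.651
grip_force: 44.5
```

```bash
python3 -c "
from plan import *
report()"
```

```text
t 12.92 pos [0.6467 0.047  0.132 ] deck s,y,h mm [34.4 13.1 29.9] F [ 0.  -0.3 -3.3] w 0.651 g 44.5 q [ 0.02  0.05  2.12  0.05  0.52 -0.09]
```

Request:
play_rows([
  [[0,0,0,0,-0.01,0.015,45],[0,0,0,0,0,0,45]],
])

```text
time: 13.08
tool_pos: [0.6462, 0.0469, 0.1298]
tcp_rot: [1.897, 2.049, 0.476]
wrist_force: [0.3, 0.6, -2.4]
width: 0.648
grip_force: 44.5
```

Request:
play_rows([
  [[0,0,0,0,-0.01,0.01,45],[0,0,0,0,0,0,45]],
])

```text
time: 13.25
tool_pos: [0.6457, 0.0469, 0.1284]
tcp_rot: [1.897, 2.049, 0.476]
wrist_force: [-0.6, 0.2, -3.5]
width: 0.653
grip_force: 44.5
```

Request:
play_rows([
  [[0,0,0,0,0,0.01,45],[0,0,0,0,0,0,45]],
])

```text
time: 13.42
tool_pos: [0.6464, 0.047, 0.128]
tcp_rot: [1.897, 2.049, 0.476]
wrist_force: [-1.4, 0.4, -2.2]
width: 0.653
grip_force: 44.6
```

Request:
play_rows([
  [[0,0,0,0,0,0.01,45],[0,0,0,0,0,0,45]],
])

```text
time: 13.58
tool_pos: [0.6465, 0.0469, 0.1279]
tcp_rot: [1.897, 2.05, 0.475]
wrist_force: [-8.6, -1.4, 6.8]
width: 0.649
grip_force: 45.8
```

Request:
play_rows([
  [[0,0,0,0,-0.02,-0.01,45],[0,0,0,0,0,0,45]],
])

```text
time: 13.75
tool_pos: [0.6445, 0.0469, 0.1272]
tcp_rot: [1.896, 2.049, 0.477]
wrist_force: [-0.3, -0.3, -3.2]
width: 0.648
grip_force: 44.5
```

Request:
play_rows([
  [[0,0,0,0,-0.015,0,45],[0,0,0,0,0,0,45]],
])

```text
time: 13.92
tool_pos: [0.6436, 0.0468, 0.1266]
tcp_rot: [1.896, 2.048, 0.477]
wrist_force: [-0.7, 0.6, -1.3]
width: 0.651
grip_force: 44.9
```

```bash
python3 -c "
from plan import *
report()"
```

```text
t 13.92 pos [0.6436 0.0468 0.1266] deck s,y,h mm [29.2 13.2 26.5] F [-0.7  0.6 -1.3] w 0.651 g 44.9 q [ 0.02  0.05  2.13  0.05  0.51 -0.09]
```

Request:
play_rows([
  [[0,0,0,0,-0.01,0,45],[0,0,0,0,0,0,45]],
])

```text
time: 14.08
tool_pos: [0.6427, 0.0467, 0.1262]
tcp_rot: [1.896, 2.048, 0.477]
wrist_force: [-0.6, -0.7, -1.2]
width: 0.65
grip_force: 44.8
```

Request:
play_rows([
  [[0,0,0,0,-0.01,0,45],[0,0,0,0,0,0,45]],
])

```text
time: 14.25
tool_pos: [0.6421, 0.0467, 0.126]
tcp_rot: [1.896, 2.048, 0.478]
wrist_force: [0.9, 0.5, -2.7]
width: 0.648
grip_force: 44.5
```

Request:
play_rows([
  [[0,0,0,0,-0.005,0.005,45],[0,0,0,0,0,0,45]],
])

```text
time: 14.42
tool_pos: [0.6421, 0.0466, 0.1259]
tcp_rot: [1.895, 2.048, 0.478]
wrist_force: [-1.3, 0.5, 2.5]
width: 0.647
grip_force: 45.0
```

```bash
python3 -c "
from plan import *
report()"
```

```text
t 14.42 pos [0.6421 0.0466 0.1259] deck s,y,h mm [27.6 13.2 26.5] F [-1.3  0.5  2.5] w 0.647 g 45.0 q [ 0.02  0.05  2.13  0.05  0.5  -0.1 ]
```

Request:
play_rows([
  [[0,0,0,0,-0.01,0,45],[0,0,0,0,0,0.005,45],[0,0,0,0,0,0,72],[0,0,0,0,0,0,72],[0,0,0,0,0,0,72]],
])

```text
time: 14.83
tool_pos: [0.6398, 0.0465, 0.1231]
tcp_rot: [1.898, 2.05, 0.475]
wrist_force: [-0.1, -0.4, -0.3]
width: 0.843
grip_force: 0.0
```

Request:
play_rows([
  [[0,0,0,0,0,0,72],[0,0,0,0,0,0,72],[0,0,0,0,0,-0.1,72],[0,0,0,0,0,-0.3,72],[0,0,0,0,0,-0.35,72]],
])

```text
time: 15.25
tool_pos: [0.6053, 0.044, 0.1891]
tcp_rot: [1.9, 2.053, 0.471]
wrist_force: [-0.8, 0.2, 1.3]
width: 0.845
grip_force: 0.0
```

Request:
play_rows([
  [[0,0,0,0,0,-0.35,85],[0,0,0,0,0,0,85],[0,0,0,0,0,0,85],[0,0,0,0,0,0,85]],
])

```text
time: 15.58
tool_pos: [0.5919, 0.0428, 0.2234]
tcp_rot: [1.896, 2.048, 0.477]
wrist_force: [-0.7, -0.4, -0.7]
width: 0.995
grip_force: 0.0
```

```bash
python3 - <<'E'
from plan import *
report()
a=now();a=rows(a,bench(.434,-.0142,.20,15));a=rows(a,bench(.434,-.0142,.11,15))
E
```

```text
t 15.58 pos [0.5919 0.0428 0.2234] deck s,y,h mm [ 25.1  13.2 136.2] F [-0.7 -0.4 -0.7] w 0.995 g 0.0 q [ 0.01 -0.16  2.13  0.04  0.71 -0.09]
5 x [0.183, 0.017, -0.073, -0.065, -0.333, -0.044] mid [0.513 0.018 0.202]
3 x [0.0, 0.0, -0.0, 0.0, -0.0, 0.3] mid [ 0.434 -0.014  0.155]
```

Request:
play_rows([
  [[0.183,0.017,-0.073,-0.065,-0.333,-0.044,85],[0.183,0.017,-0.073,-0.065,-0.333,-0.044,85],[0.183,0.017,-0.073,-0.065,-0.333,-0.044,85],[0.183,0.017,-0.073,-0.065,-0.333,-0.044,85],[0.183,0.017,-0.073,-0.065,-0.333,-0.044,85]],
])

```text
time: 16.0
tool_pos: [0.4314, -0.0147, 0.1973]
tcp_rot: [-1.904, -2.489, 0.011]
wrist_force: [-0.4, 0.2, -0.2]
width: 0.996
grip_force: 0.0
```

Request:
play_rows([
  [[0,0,0,0,0,0,85],[0,0,0,0,0,0,85],[0,0,0,0,0,0,85]],
])

```text
time: 16.25
tool_pos: [0.4344, -0.0141, 0.1982]
tcp_rot: [-1.911, -2.491, 0.002]
wrist_force: [-0.8, -0.7, -0.2]
width: 0.995
grip_force: 0.0
```

```bash
python3 - <<'E'
from dk import *
look(-88,60,43,75);look(-12,60,59,75)
report()
a=now();a=rows(a,bench(.434,-.0142,.11,15));a=rows(a,bench(.434,-.0142,.031,15))
E
```

```text
top 1090 s,y,h pct2/50/98 [[0.9, -75.4, 45.8], [29.0, -21.2, 51.6], [55.8, 36.1, 68.4]] [array([ 27.9, -19.8]), array([ 56.7, 115.3]), np.float64(0.2)]
side 443 s,y,h pct2/50/98 [[0.7, -74.7, 44.3], [26.7, 20.1, 54.9], [53.4, 39.8, 66.9]] [array([ 27.5, -18.2]), array([ 55. , 119.4]), np.float64(0.9)]
top 477 s,y,h pct2/50/98 [[1.0, -11.2, 61.5], [28.8, 19.5, 65.3], [55.5, 36.9, 69.5]] [array([27.6, 12.9]), array([49.6, 57. ]), np.float64(89.8)]
side 199 s,y,h pct2/50/98 [[1.0, -10.3, 59.7], [26.3, 26.0, 63.9], [53.0, 38.9, 67.3]] [array([27. , 14.5]), array([53.9, 52.3]), np.float64(0.1)]
t 16.45 pos [ 0.4346 -0.014   0.199 ] deck s,y,h mm [-130.6  -31.4  185. ] F [ 0.2 -0.7 -0. ] w 0.995 g 0.0 q [-0.09 -0.18  2.13 -0.    1.2  -0.35]
3 x [-0.001, 0.0, 0.001, -0.0, -0.002, 0.297] mid [ 0.434 -0.014  0.154]
3 x [0.0, 0.0, -0.0, 0.0, -0.0, 0.263] mid [ 0.434 -0.014  0.07 ]
```

Request:
play_rows([
  [[0,0,0,0,0,0.297,85],[0,0,0,0,0,0.297,85],[0,0,0,0,0,0.297,85],[0,0,0,0,0,0.263,85],[0,0,0,0,0,0.263,85]],
])

```text
time: 16.87
tool_pos: [0.4342, -0.0141, 0.0564]
tcp_rot: [-1.911, -2.494, 0.001]
wrist_force: [0.8, 0.4, 0.6]
width: 0.995
grip_force: 0.0
```

Request:
play_rows([
  [[0,0,0,0,0,0.263,85],[0,0,0,0,0,0,85],[0,0,0,0,0,0,45],[0,0,0,0,0,0,45],[0,0,0,0,0,0,45]],
])

```text
time: 17.28
tool_pos: [0.4362, -0.0145, 0.0334]
tcp_rot: [1.91, 2.492, 0.001]
wrist_force: [1.0, -0.1, -2.6]
width: 0.655
grip_force: 43.7
```

Request:
play_rows([
  [[0,0,0,0,0,0,45],[0,0,0,0,0,0,45],[0,0,0,0,0,0,45],[0,0,0,0,0,-0.05,45],[0,0,0,0,0,-0.2,45]],
])

```text
time: 17.7
tool_pos: [0.4309, -0.0142, 0.0542]
tcp_rot: [-1.908, -2.488, 0.008]
wrist_force: [-0.7, -0.2, -1.9]
width: 0.654
grip_force: 43.7
```

Request:
play_rows([
  [[0,0,0,0,0,-0.35,45],[0,0,0,0,0,-0.35,45],[0,0,0,0,0,-0.35,45],[0,0,0,0,0,-0.35,45],[0,0,0,0,0,0,45]],
])

```text
time: 18.12
tool_pos: [0.439, -0.0148, 0.2044]
tcp_rot: [1.905, 2.485, 0.009]
wrist_force: [0.7, -0.1, -0.4]
width: 0.65
grip_force: 44.0
```

Request:
play_rows([
  [[0,0,0,0,0,0,45],[0,0,0,0,0,0,45],[0,0,0,0,0,0,45]],
])

```text
time: 18.37
tool_pos: [0.4326, -0.0142, 0.1943]
tcp_rot: [-1.909, -2.49, 0.005]
wrist_force: [-0.5, -0.3, -2.7]
width: 0.649
grip_force: 44.0
```

```bash
python3 - <<'E'
from plan import *
report()
a=now();a=rows(a,deck(33,64,135));a=rows(a,deck(33,64,48))
E
```

```text
t 18.37 pos [ 0.4326 -0.0142  0.1943] deck s,y,h mm [-134.4  -31.4  181.6] F [-0.5 -0.3 -2.7] w 0.649 g 44.0 q [-0.09 -0.18  2.13 -0.    1.19 -0.35]
6 x [-0.153, -0.014, 0.061, 0.127, 0.308, 0.003] mid [0.513 0.044 0.2  ]
3 x [-0.0, 0.0, 0.0, 0.0, 0.0, 0.29] mid [0.615 0.096 0.187]
```

Request:
play_rows([
  [[-0.153,-0.014,0.061,0.127,0.308,0.003,45],[-0.153,-0.014,0.061,0.127,0.308,0.003,45],[-0.153,-0.014,0.061,0.127,0.308,0.003,45],[-0.153,-0.014,0.061,0.127,0.308,0.003,45],[-0.153,-0.014,0.061,0.127,0.308,0.003,45]],
])

```text
time: 18.78
tool_pos: [0.569, 0.079, 0.2142]
tcp_rot: [1.909, 2.125, 0.403]
wrist_force: [0.3, -1.1, -2.8]
width: 0.649
grip_force: 43.8
```

Request:
play_rows([
  [[-0.153,-0.014,0.061,0.127,0.308,0.003,45],[0,0,0,0,0,0,45],[0,0,0,0,0,0,45],[0,0,0,0,0,0,45],[0,0,0,0,0,0,45]],
])

```text
time: 19.2
tool_pos: [0.5956, 0.0935, 0.2264]
tcp_rot: [1.899, 2.05, 0.474]
wrist_force: [0.3, 0.2, -1.7]
width: 0.65
grip_force: 43.8
```

```bash
python3 - <<'E'
from dk import *
look(28,100,85,150)
report()
a=now();a=rows(a,deck(33,64,75));a=rows(a,deck(33,64,48))
E
```

```text
top 39 s,y,h pct2/50/98 [[35.3, 40.3, 103.5], [61.0, 42.9, 129.8], [61.5, 60.1, 148.1]] [array([56.8, 54.9]), array([49.8, 23.9]), np.float64(55.4)]
side 325 s,y,h pct2/50/98 [[6.3, 73.9, 102.4], [31.4, 84.6, 127.2], [58.2, 87.6, 148.9]] [array([24.7, 80.7]), array([68.2, 25.9]), np.float64(21.2)]
t 19.30 pos [0.5964 0.0934 0.2274] deck s,y,h mm [ 34.3  63.3 136.2] F [-1.3  0.1 -1.6] w 0.654 g 43.8 q [ 0.13 -0.14  2.11 -0.03  0.72  0.07]
2 x [0.003, 0.0, -0.001, 0.004, -0.007, 0.306] mid [0.609 0.095 0.2  ]
1 x [-0.0, 0.0, 0.0, 0.0, 0.0, 0.27] mid [0.628 0.097 0.16 ]
```

Request:
play_rows([
  [[0,0,0,0.004,0,0.3,45],[0,0,0,0,0,0.3,45],[0,0,0,0,0,0.25,45],[0,0,0,0,0,0,45],[0,0,0,0,0,0,45]],
])

```text
time: 19.72
tool_pos: [0.6332, 0.0966, 0.1499]
tcp_rot: [1.9, 2.05, 0.473]
wrist_force: [0.4, -0.1, -2.4]
width: 0.649
grip_force: 43.7
```

Request:
play_rows([
  [[0,0,0,0,0,0.07,45],[0,0,0,0,0,0,45],[0,0,0,0,0,0,45],[0,0,0,0,0,0,45]],
])

```text
time: 20.05
tool_pos: [0.6384, 0.0977, 0.1477]
tcp_rot: [1.895, 2.046, 0.481]
wrist_force: [0.5, -0.5, -2.1]
width: 0.654
grip_force: 43.8
```

```bash
python3 - <<'E'
from dk import *
look(28,100,30,100,"t1")
report()
E
```

```text
top 127 s,y,h pct2/50/98 [[29.6, 28.5, 31.9], [54.6, 36.5, 66.7], [66.1, 51.1, 97.9]] [array([52.9, 36.9]), array([50.8, 16.3]), np.float64(27.2)]
side 482 s,y,h pct2/50/98 [[9.8, 73.3, 31.4], [35.9, 85.2, 72.4], [62.2, 87.9, 97.7]] [array([32.1, 79.8]), array([17.9, 68.1]), np.float64(88.2)]
t 20.15 pos [0.6382 0.0977 0.1475] deck s,y,h mm [37.  64.4 45.9] F [ 1.4 -0.3 -1.3] w 0.65 g 43.8 q [ 0.12  0.03  2.11 -0.04  0.55  0.08]
```

View pics/t1_side.png

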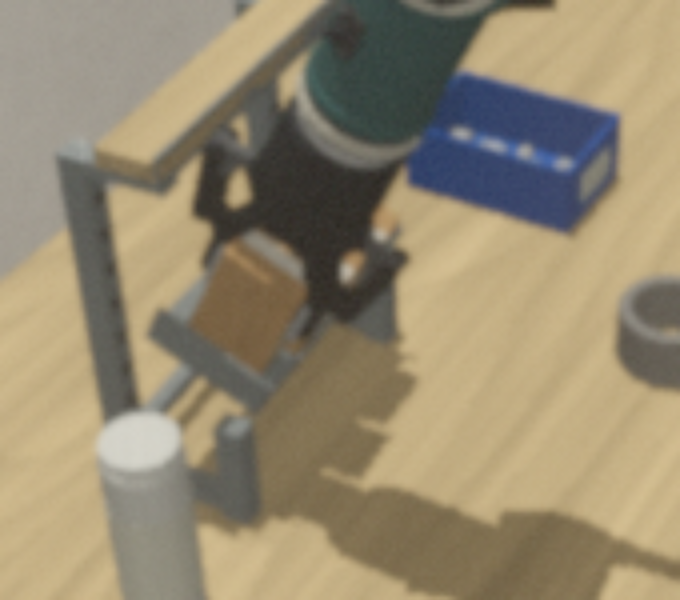

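Request:
play_rows([
  [[0,0,0,0,-0.03,0.07,45],[0,0,0,0,0,0,45],[0,0,0,0,0,0,45],[0,0,0,0,0,0,45]],
])

```text
time: 20.48
tool_pos: [0.6379, 0.0977, 0.1381]
tcp_rot: [1.897, 2.048, 0.478]
wrist_force: [-0.0, -0.2, -2.5]
width: 0.65
grip_force: 43.8
```

Request:
play_rows([
  [[0,0,0,0,0,0.015,45],[0,0,0,0,0,0,45]],
])

```text
time: 20.65
tool_pos: [0.6389, 0.0978, 0.1371]
tcp_rot: [1.896, 2.048, 0.478]
wrist_force: [-0.3, 0.3, -2.4]
width: 0.65
grip_force: 43.8
```

Request:
play_rows([
  [[0,0,0,0,0,0.015,45],[0,0,0,0,0,0,45]],
])

```text
time: 20.82
tool_pos: [0.6396, 0.0978, 0.1357]
tcp_rot: [1.897, 2.048, 0.478]
wrist_force: [-1.4, -0.1, -1.3]
width: 0.652
grip_force: 43.8
```

```bash
python3 -c "
from plan import *
report()"
```

```text
t 20.82 pos [0.6396 0.0978 0.1357] deck s,y,h mm [33.1 64.4 34.7] F [-1.4 -0.1 -1.3] w 0.652 g 43.8 q [ 0.12  0.05  2.11 -0.04  0.52  0.08]
```

Likely just touching; confirm, then slide to the lip.

Request:
play_rows([
  [[0,0,0,0,0,0.01,45],[0,0,0,0,0,0,45]],
])

```text
time: 20.98
tool_pos: [0.64, 0.0978, 0.1348]
tcp_rot: [1.897, 2.048, 0.478]
wrist_force: [0.3, -0.5, -1.6]
width: 0.651
grip_force: 43.8
```

Request:
play_rows([
  [[0,0,0,0,-0.02,-0.01,45],[0,0,0,0,0,0,45]],
])

```text
time: 21.15
tool_pos: [0.6373, 0.0976, 0.1348]
tcp_rot: [1.897, 2.048, 0.478]
wrist_force: [-0.2, -0.5, -2.6]
width: 0.654
grip_force: 43.8
```

Request:
play_rows([
  [[0,0,0,0,-0.02,0,45],[0,0,0,0,0,0,45]],
])

```text
time: 21.32
tool_pos: [0.6355, 0.0975, 0.1338]
tcp_rot: [1.897, 2.048, 0.478]
wrist_force: [-1.0, -0.3, -2.7]
width: 0.651
grip_force: 43.8
```

```bash
python3 -c "
from plan import *
report()"
```

```text
t 21.32 pos [0.6355 0.0975 0.1338] deck s,y,h mm [28.6 64.3 34.8] F [-1.  -0.3 -2.7] w 0.651 g 43.8 q [ 0.12  0.04  2.12 -0.04  0.52  0.08]
```

Request:
play_rows([
  [[0,0,0,0,0.01,0.01,45],[0,0,0,0,0,0,45]],
])

```text
time: 21.48
tool_pos: [0.6375, 0.0976, 0.1337]
tcp_rot: [1.896, 2.047, 0.479]
wrist_force: [-0.2, -0.4, -0.9]
width: 0.652
grip_force: 43.8
```

Request:
play_rows([
  [[0,0,0,0,0,0.01,45],[0,0,0,0,0,0,45]],
])

```text
time: 21.65
tool_pos: [0.6378, 0.0977, 0.1335]
tcp_rot: [1.896, 2.048, 0.478]
wrist_force: [-3.6, 0.1, 3.4]
width: 0.651
grip_force: 44.4
```

Request:
play_rows([
  [[0,0,0,0,0,0.01,45],[0,0,0,0,0,0,45]],
])

```text
time: 21.82
tool_pos: [0.6379, 0.0977, 0.1334]
tcp_rot: [1.897, 2.048, 0.478]
wrist_force: [-11.0, -1.5, 13.3]
width: 0.647
grip_force: 45.6
```

Request:
play_rows([
  [[0,0,0,0,-0.01,-0.015,45],[0,0,0,0,-0.01,0,45],[0,0,0,0,0,0,45]],
])

```text
time: 22.07
tool_pos: [0.6358, 0.0975, 0.1325]
tcp_rot: [1.896, 2.047, 0.479]
wrist_force: [-1.9, -0.4, 1.9]
width: 0.654
grip_force: 44.5
```

Request:
play_rows([
  [[0,0,0,0,-0.01,0,45],[0,0,0,0,0,0,45]],
])

```text
time: 22.23
tool_pos: [0.6355, 0.0975, 0.1324]
tcp_rot: [1.896, 2.047, 0.48]
wrist_force: [-0.9, 0.3, 1.4]
width: 0.651
grip_force: 44.4
```

Request:
play_rows([
  [[0,0,0,0,-0.005,0,45],[0,0,0,0,0,0,45]],
])

```text
time: 22.4
tool_pos: [0.6351, 0.0975, 0.1322]
tcp_rot: [1.895, 2.047, 0.48]
wrist_force: [-0.7, 0.0, 0.5]
width: 0.652
grip_force: 44.3
```

```bash
python3 -c "
from plan import *
report()"
```

```text
t 22.40 pos [0.6351 0.0975 0.1322] deck s,y,h mm [27.6 64.4 33.6] F [-0.7  0.   0.5] w 0.652 g 44.3 q [ 0.12  0.04  2.13 -0.04  0.51  0.08]
```

Request:
play_rows([
  [[0,0,0,0,-0.01,0,45],[0,0,0,0,0,0,45]],
])

```text
time: 22.57
tool_pos: [0.6349, 0.0975, 0.1322]
tcp_rot: [1.894, 2.046, 0.482]
wrist_force: [3.8, 1.0, -1.6]
width: 0.649
grip_force: 44.0
```

Request:
play_rows([
  [[0,0,0,0,-0.005,0.005,45],[0,0,0,0,0,0,45]],
])

```text
time: 22.73
tool_pos: [0.635, 0.0975, 0.1322]
tcp_rot: [1.894, 2.045, 0.482]
wrist_force: [4.1, -0.9, 2.8]
width: 0.653
grip_force: 44.3
```

```bash
python3 -c "
from plan import *
report();print(DECK.T@bot.read_state()['wrist_force'])"
```

```text
t 22.73 pos [0.635  0.0975 0.1322] deck s,y,h mm [27.4 64.4 33.6] F [ 4.1 -0.9  2.8] w 0.653 g 44.3 q [ 0.12  0.04  2.13 -0.04  0.51  0.08]
[ 4.82699154 -1.1864951   0.71084006]
```

Request:
play_rows([
  [[0,0,0,0,0,0.005,45],[0,0,0,0,0,0,72],[0,0,0,0,0,0,72],[0,0,0,0,0,0,72],[0,0,0,0,0,0,72]],
])

```text
time: 23.15
tool_pos: [0.6321, 0.0972, 0.1286]
tcp_rot: [1.898, 2.049, 0.475]
wrist_force: [0.6, 0.3, 0.5]
width: 0.846
grip_force: 0.0
```

Request:
play_rows([
  [[0,0,0,0,0,0,72],[0,0,0,0,0,0,72],[0,0,0,0,0,-0.1,72],[0,0,0,0,0,-0.3,72],[0,0,0,0,0,-0.35,72]],
])

```text
time: 23.57
tool_pos: [0.5981, 0.0945, 0.1952]
tcp_rot: [1.9, 2.051, 0.472]
wrist_force: [0.3, 0.0, 0.2]
width: 0.844
grip_force: 0.0
```

Request:
play_rows([
  [[0,0,0,0,0,-0.35,72],[0,0,0,0,-0.3,-0.2,72],[0,0,0,0,-0.4,0,72],[0,0,0,0,-0.4,0,72],[0,0,0,0,-0.4,0,72]],
])

```text
time: 23.98
tool_pos: [0.4409, 0.0825, 0.1809]
tcp_rot: [1.896, 2.046, 0.481]
wrist_force: [-0.7, 0.3, 0.1]
width: 0.84
grip_force: 0.0
```

Request:
play_rows([
  [[0,0,0,0,-0.2,0,72],[0,0,0,0,0,0,72],[0,0,0,0,0,0,72],[0,0,0,0,0,0,72]],
])

```text
time: 24.32
tool_pos: [0.4255, 0.0815, 0.1733]
tcp_rot: [1.894, 2.046, 0.482]
wrist_force: [0.7, -0.1, 0.5]
width: 0.843
grip_force: 0.0
```

```bash
python3 - <<'E'
from dk import *
for a in((-88,-18,43,56),(-14,39.5,59,72),(30,90,77,90),(-88,90,43,90)): look(*a)
look(-88,90,43,90,"end")
report()
c=vision.read_camera("top");cv2.imwrite("pics/endtop.png",cv2.resize(c["image"][60:250,110:410],None,fx=2.6,fy=2.6)[:,:,::-1])
E
```

```text
top 586 s,y,h pct2/50/98 [[1.0, -76.6, 45.5], [28.4, -41.0, 49.4], [55.5, -19.0, 53.0]] [array([ 28. , -47.8]), array([56.2, 59.4]), np.float64(0.1)]
side 150 s,y,h pct2/50/98 [[1.1, -76.1, 45.4], [26.8, -61.3, 47.8], [53.4, -26.4, 50.7]] [array([ 28. , -48.3]), array([54.8, 57.8]), np.float64(0.7)]
top 483 s,y,h pct2/50/98 [[1.3, -11.4, 61.7], [28.6, 19.7, 65.2], [55.4, 37.3, 68.8]] [array([27.4, 12.9]), array([57.5, 50. ]), np.float64(0.0)]
side 95 s,y,h pct2/50/98 [[0.6, -11.5, 61.3], [24.7, -2.3, 64.0], [52.6, 26.2, 67.1]] [array([26.4,  7.5]), array([41.4, 55.5]), np.float64(84.2)]
top 400 s,y,h pct2/50/98 [[0.6, 42.4, 79.2], [29.2, 56.4, 83.5], [55.5, 83.7, 86.7]] [array([27.7, 63.1]), array([43.4, 56.3]), np.float64(89.3)]
side 180 s,y,h pct2/50/98 [[0.6, 42.9, 78.0], [27.5, 76.2, 82.4], [52.2, 87.6, 85.5]] [array([26.5, 64.5]), array([47.6, 53.1]), np.float64(89.8)]
top 1551 s,y,h pct2/50/98 [[0.8, -74.8, 46.1], [29.6, 1.0, 64.1], [55.8, 82.1, 85.8]] [array([27.7,  3.5]), array([ 57.3, 161.8]), np.float64(0.0)]
side 637 s,y,h pct2/50/98 [[0.6, -74.3, 44.6], [26.5, 72.2, 63.9], [52.7, 88.1, 84.7]] [array([27.5,  6.4]), array([ 55.1, 167.3]), np.float64(0.6)]
top 1547 s,y,h pct2/50/98 [[0.9, -74.9, 45.8], [29.5, 1.1, 64.4], [55.8, 82.1, 85.8]] [array([27.7,  3.4]), array([ 57. , 161.6]), np.float64(0.0)]
side 631 s,y,h pct2/50/98 [[0.6, -73.9, 45.0], [26.7, 72.3, 64.2], [52.9, 87.7, 84.3]] [array([27. ,  5.8]), array([ 54.1, 166.9]), np.float64(0.0)]
t 24.82 pos [0.4242 0.0812 0.1713] deck s,y,h mm [-145.4   64.3  161.3] F [ 0.3 -0.4 -0.4] w 0.844 g 0.0 q [ 0.16 -0.5   2.46 -0.06  0.72  0.12]
```

View pics/endtop.png

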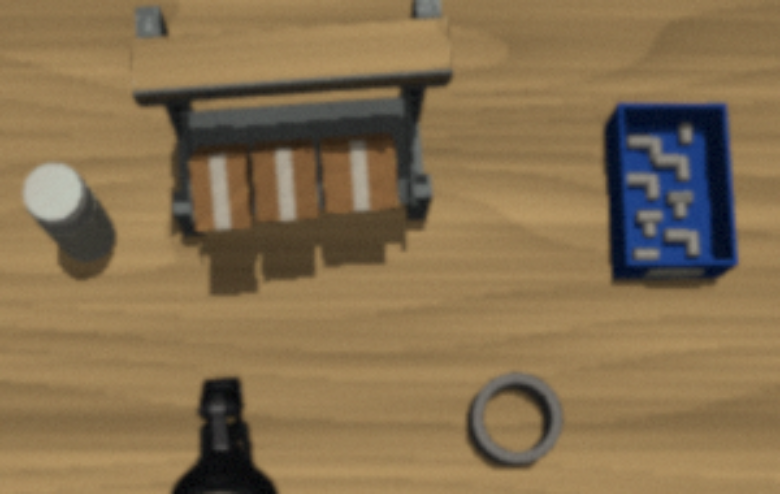

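View pics/end_side.png

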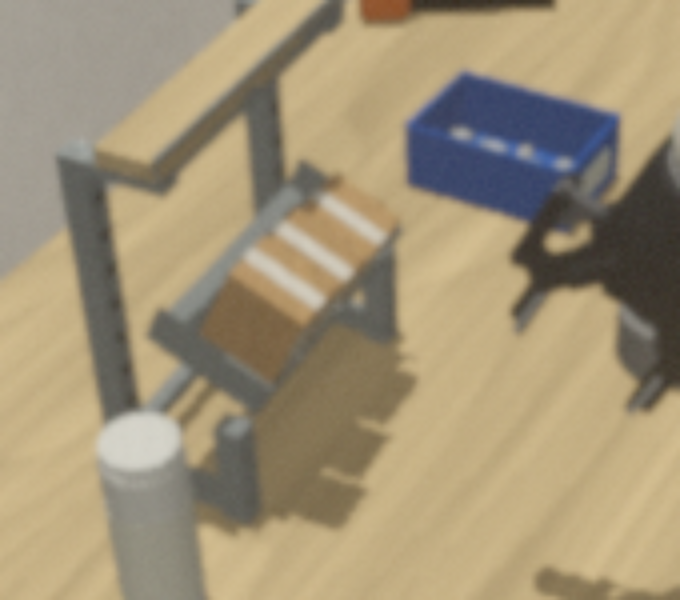

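The top view shows the three cartons in a row at (220,190), (285,185) and (360,175). The gaps are about 3 and 5 mm, the cartons are square to within 1°, and their fronts are at the lip. In the side view they sit flat. The spray can, tape and bin have not moved.

```bash
python3 -c "
from workcell import bot
print(bot.finish_job())"
```

```text
the job is handed in; nothing more can be done
None
```

The job is handed in: the three cartons stand tallest to lowest from the robot's left, flat and squared up against the lip with gaps of about 3 and 5 mm; only the middle carton's label was seen directly (the other two follow from their unlabelled visible faces), and the can, tape and bin were left untouched.

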